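Post a carburettor into the dust box

TASK

Push the carburettor that lies on the desk in through the two sprung flaps at the end of the dust box, lying flat as it is now, far enough that the flaps swing shut behind it. Then slide the dust box's flat cover fully home over the slot in its roof, and leave the pump, blow nozzle and hex keys where they are.

Things in the scene. Friction and masses are not known exactly. Their poses are not given: they have to be found in the camera images.
- carburettor: Bare aluminium motorcycle carburettor lying loose on its side, 60 mm long (x, along its barrel) x 90 wide (y) x 44 high, about 0.35 kg. Origin: centre of its underside, z up. Flat end faces at x = -30 and +30; grips across these (60 mm) at mid-height. Starts outside the gate, 125 to 155 mm before it, up to 45 mm off the lane's middle line, its x within 0.55 rad of the box's x.
- flange_face (a point): Centre of the carburettor's rear face (its x = -30, z = 22 mm): a flat flange 62 wide, 40 high, 8 thick, good to push on. The front end at x = +30 is a flat disc of 44 mm diameter. Boxy float bowl at y -45 to -18 and slide chamber with dark round cap out to y = +45, both within x = +-23.
- dust_box: Long low box of grey sheet fixed to the desk, which is its floor (no step). Origin: on the desk in the middle of its gate end; +x runs into the box along the lane, y across, z up. Outside 258 mm long, 156 wide, roof top at z = 55, underside 52. Lane inside 140 wide (y -70 to 70); walls 8 thick, one with a clear pane. Guide rails along the roof at y = -51 and 51 reach z = 62.
- roof_slot (a point): Middle of the open slot in the box's clear plastic roof (box x = 62.5, y = 0, z = 55 mm). The slot is 76 mm wide (y -38 to 38) and runs from the gate end (x = 0, open there and above the flaps) to x = 125, so that fingers pushing the carburettor can travel along it; the carburettor is too wide to go through it lying flat.
- lane_end (a point): Foot of the inner wall that ends the lane, box x = 180 mm, y = 0, on the desk. The box behind it is a closed compartment.
- flap_a (a joint): Upright aluminium flap of the gate, hinged at box x = 4, y = +70 mm, reaching to the middle; 69 mm wide, z 3 to 49, 4 thick. 0 = shut, grows swinging into the box, to 1.45 rad. A light spring (0.03 N m shut, 0.1 open) shuts it. The flaps sweep 73 mm deep: they can shut once the carburettor's origin, lying in line, is about 90 mm or more past the gate and the fingers are out.
- flap_b (a joint): The mirrored flap, hinged at box x = 4, y = -70 mm; 0 = shut, grows as it swings into the box.
- cover (a joint): Flat aluminium cover on the roof, 128 mm long, 90 wide, 4 thick, top at z = 60, sliding along the box's x between the rails. 0 = fully home over the slot; grows (m) as it slides off in +x, stop at 0.130. Starts 0.105 to 0.128, off the slot over the closed part of the roof. About 1.5 N of friction; stays where it is left.
- cover_handle (a point): Centre of the black bar handle on the cover, 12 mm thick (box x), 50 long (y), 26 tall (z 60 to 86, this point 73 above the desk). It lies at box x = 100 mm + the cover joint's value, y = 0.
- air_pump: Boxy blue air pump with a black rocker switch, 110 x 170 x 146 mm high with its handle, on the desk; origin at the centre of its underside. Leave alone.
- blow_nozzle: Chrome blow nozzle with a trigger lying on the desk, about 145 x 95 x 24 mm; origin under its body. Leave alone.
- hex_keys: Steel hex keys in a red plastic holder 90 x 34 x 22 mm on the desk, keys reaching up to 100 mm out on its +y side; origin under the holder. Leave alone.
Things that resemble listed ones, but are neither listed nor needed, are in the scene too. What is shaped like the carburettor but purple or yellow is not meant.

How it is judged:
By the outcome, as a careful person would: the job done as asked, in the order asked, and still so for the second after the job is handed in, with the robot touching nothing.
It also fails if it takes over 72 s, if anything falls off the work surface, if the arm or the gripper's body presses on something with over 40 N, if the wrist force passes 120 N, or if a joint passes its speed limit or range.

ROBOT

A 6-joint arm with a two-finger parallel gripper is mounted at the origin on the work surface. World frame = base frame: x ahead of the robot, y to its left, z up, the work surface at z = 0. Lengths are in m, angles in degrees, forces in N, time in s.
With the tool pointing down it reaches from about 0.4 to 0.825 m from the base axis. Payload 7 kg.
Tool frame: the origin (TCP) lies at the very end of the fingers, on their centre line; the grasp point (between the pads) lies 19 mm behind it; z points along the fingers, y is the line along which they close (so a half turn about z gives the same grasp; the last joint's range is limited). The gripper opens to 88 mm and grips with 3 to 60 N. Pads are 19 mm wide; open, the fingers measure 130 mm over their backs; the gripper's body (78 mm by 193 mm) begins 47 mm behind the grasp point.
Start: joints at [89.33, 20.546, 0.682, 0, -70.136, -16.507], TCP at [0.199, 0.645, 0.227] pointing down, gripper open.
Joint ranges: [-176.03, 176.03], [-82.01, 121.73], [-58.28, 71.71], [-173.87, 95.51], [-174.79, -0.11], [-173.66, 173.66]. Speed limits (degrees/s): [136.94, 136.94, 172.46, 180, 180, 180].

INTERFACE

Orientations are given as [roll, pitch, yaw] about the fixed x, y, z axes, in that order (R = Rz(yaw) Ry(pitch) Rx(roll)).
In Python, from cell import readout, viewer, workorder gives the robot as it stands.
- The arm moves only by the tool send_rows, never from a script. Its argument "deltas" is text: rows parted by semicolons, each of 7 numbers parted by spaces: the shift along the world's x, y, z in m, then the turn, a rotation vector about the world's x, y, z in rad, then the closure in counts, from 0 (fully open) to 255 (shut). In form: tx ty tz ax ay az jaw; .... A call has 1 to 12 rows; each row is the pose to reach, as a shift and turn from the pose commanded when the call began; what a row does not reach only later rows make up. A row lasts 1/10 s, in which the tool goes at most 50 mm and 8.59 degrees, less where a joint would pass 70% of its speed; a pose out of reach is approached as far as the arm can. A call with a gripper value outside its range is refused whole. The fingers move at their own pace and stop on an object; "newtons" is the grip in N (left out, the last holds). Time passes only in rows, so rows that repeat a pose let the fingers close. It gives the time, the measured TCP pose, the force, the opening and the grip force at its end, in the units of the state.
- readout.get_state(): the state, without advancing time (a new reading comes with each control period).
- viewer.capture(name): name is "side" or "top"; returns the picture (480x640x3 uint8, red, green, blue); there is no depth.
- viewer.camera_info(name): a dict with "fx", "fy", "cx", "cy" (pixels), "k1" (the pictures are not rectified: a ray, as slopes to the right and down, at radius r is drawn at 1 + k1 r^2 times it, then the intrinsics apply), "extrinsics" (4x4, takes a point from camera to world coordinates). Camera axes: x right, y down, z forward; pixel columns grow to the right and rows downward; lengths in m; the calibration is good to about 2 mm. A picture is of the moment at which its call begins. camera_info takes no time and is no camera call.
- workorder.hand_in(): hands the job in; it is judged then, once.
The state is a dict: "clock": time; "joint_positions": joint angles; "qd": joint speeds; "effort": joint torques, N m; "tool_pos": TCP position; "ee_rot": TCP orientation; "force": force on the tool from outside, world axes, zero at the start; "torque": the same for the moment, N m; "width": finger opening in m; "grasp_force": force on a finger pad.
Only numpy, scipy, OpenCV 4.12 (cv2) and the standard library are available. Lean on these libraries where they do the work, as an engineer would, in place of code of your own. Each camera call takes 0.05 s, during which the arm holds its last target. There are 200 camera calls.

## Working session

There is one attempt and no reset: what is moved stays moved. The work goes in short steps, Python scripts to look and compute and a tool call to move; the robot and the scene stay as the last step left them, time stands still between calls to the robot, and variables do not carry over. Pictures are saved under pics/ and viewed, at most 10 in all, crops included, and the job is handed in when it is done.

Besides the shell and the picture viewer there is one more tool, called after "Request:" as a command line: name --argument value ..., lists and objects as JSON in quotes. send_rows: Moves the arm, as the interface text tells. Its arguments: {"type":"object","properties":{"deltas":{"type":"string"},"newtons":{"type":"number"}},"required":["deltas"]}

```bash
mkdir -p pics; ls; cat > h.py <<'E'
import numpy as np, cv2
from cell import readout, viewer, workorder
def snap(n,f):
    im=viewer.capture(n); cv2.imwrite('pics/'+f,im[:,:,::-1]); return im
def ray(n,u,v):
    c=viewer.camera_info(n)
    K=np.array([[c['fx'],0,c['cx']],[0,c['fy'],c['cy']],[0,0,1.]])
    p=cv2.undistortPoints(np.array([[[u,v]]],float),K,np.array([c['k1'],0,0,0,0.]))[0,0]
    E=np.array(c['extrinsics']); return E[:3,3],E[:3,:3]@np.array([p[0],p[1],1])
def onz(n,u,v,z):
    o,d=ray(n,u,v); return o+d*(z-o[2])/d[2]
def proj(n,P):
    c=viewer.camera_info(n);E=np.array(c['extrinsics'])
    q=E[:3,:3].T@(np.array(P)-E[:3,3]); a=q[:2]/q[2]; a=a*(1+c['k1']*(a@a))
    return np.array([c['fx']*a[0]+c['cx'],c['fy']*a[1]+c['cy']])
E
python3 - <<'E'
from h import *
snap('top','t0.png');snap('side','s0.png')
for n in('top','side'):
    c=viewer.camera_info(n);print(c)
print(readout.get_state())
E
```

```text
pics
{'fx': 605.3411829352796, 'fy': 605.3411829352796, 'cx': 316.9190121758582, 'cy': 230.7180990051998, 'k1': -0.16499937620273722, 'extrinsics': array([[ 0.01114184, -0.99702904,  0.07621643,  0.55681147],
       [-0.99966626, -0.01288303, -0.02239192, -0.04011015],
       [ 0.0233073 , -0.07594151, -0.99683984,  1.20932981],
       [ 0.        ,  0.        ,  0.        ,  1.        ]])}
{'fx': 623.2937569592805, 'fy': 623.2937569592805, 'cx': 313.6417563843731, 'cy': 229.49581069381946, 'k1': 0.03865505854980472, 'extrinsics': array([[ 0.91859632, -0.19890883,  0.34149096,  0.23643344],
       [-0.39474628, -0.50308132,  0.76882024, -0.96984748],
       [ 0.01887258, -0.84103773, -0.54064717,  0.69473897],
       [ 0.        ,  0.        ,  0.        ,  1.        ]])}
{'clock': 0.1, 'joint_positions': array([ 8.93298982e+01,  2.05890978e+01,  6.40148039e-01, -1.77638813e-02,
       -7.01366789e+01, -1.65074565e+01]), 'qd': array([ 0.15204175, -0.00635396,  0.13283938,  0.03908425, -0.03432491,
        0.09893602]), 'effort': array([-2.36485401e-03, -5.84164917e+01,  2.93753242e+01,  7.01558724e+00,
        1.01794774e-02, -6.20389278e-05]), 'tool_pos': array([0.19924062, 0.64447203, 0.2257049 ]), 'ee_rot': array([ 1.79913155e+02, -8.32104636e-03, -1.71836002e+01]), 'force': array([-0.43140582, -0.8509665 ,  0.48803353]), 'torque': array([-0.00790211,  0.02818841, -0.02577001]), 'grasp_force': 0.0, 'width': 0.08745650724854566}
```

View pics/t0.png

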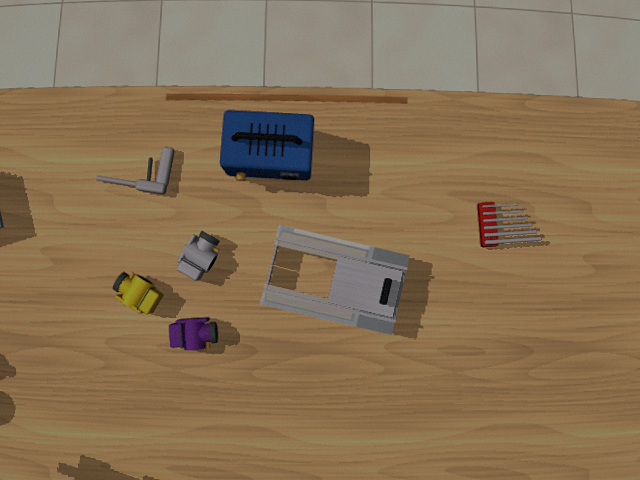

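View pics/s0.png

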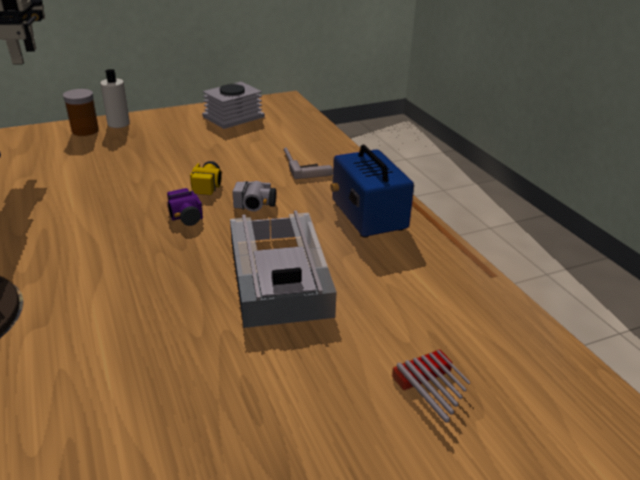

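The top view shows three carburettor-shaped things: bare aluminium at (198,256), yellow at (138,293) and purple at (193,333). The aluminium one matches the description; the other two are the excluded colours. The box has its gate at the left (272,265), and the cover handle is at (386,291). I'll confirm with an enlarged crop.

```bash
python3 - <<'E'
from h import *
im=cv2.imread('pics/t0.png')
c=im[215:345,165:425]; cv2.imwrite('pics/c0.png',cv2.resize(c,None,fx=3,fy=3,interpolation=cv2.INTER_CUBIC))
E
```

```text
(no output)
```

View pics/c0.png

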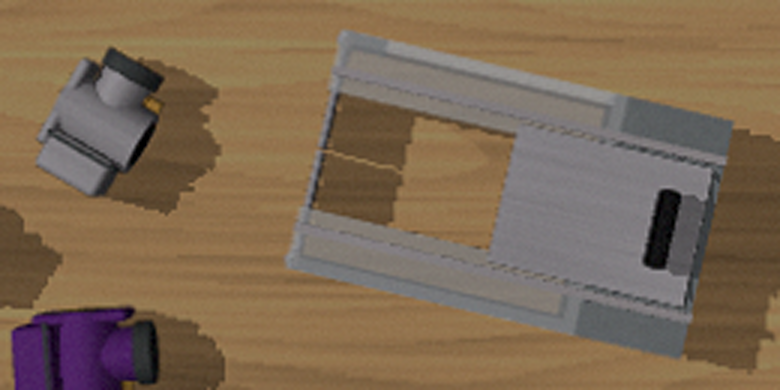

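The crop shows the bare carburettor: dark cap at crop (138,60), bowl end at (65,180), flange on the upper left. The box roof corners are at crop (345,32), (733,122), (685,355) and (288,265), and the handle top is at about (664,228).

```bash
python3 - <<'E'
from h import *
f=lambda x,y,z: onz('top',x/3+165-.33,y/3+215-.33,z)
A,B,C,D=[f(*p,.055) for p in((345,32),(733,122),(685,355),(288,265))]
print('len',np.linalg.norm(A-B),np.linalg.norm(D-C),'wid',np.linalg.norm(A-D),np.linalg.norm(B-C))
ex=(B-A+C-D);ex/=np.linalg.norm(ex);ey=np.array([-ex[1],ex[0],0])
o=(A+B+C+D)/4-.129*ex;o[2]=0
print('box o',o,'yaw',np.degrees(np.arctan2(ex[1],ex[0])), 'gate mid',(A+D)/2)
loc=lambda p:(np.dot(p-o,ex)*1e3,np.dot(p-o,ey)*1e3)
print('handle',f(664,228,.086),loc(f(664,228,.086)))
cy=f(138,60,.03);by=f(65,180,.03);d=cy-by;print('carb wid',np.linalg.norm(d))
y=np.degrees(np.arctan2(-d[0],d[1]));m=(cy+by)/2
print('carb',m,loc(m),'yaw',np.degrees(np.arctan2(d[1],d[0]))-90)
# side check: project box corners and carb
for P in (A,B,C,D,m):print(proj('side',P).round())
E
```

```text
len 0.25481153902557035 0.2585624067799546 wid 0.15225049523817097 0.15171962409199596
box o [0.58039828 0.02293485 0.        ] yaw -102.30306523846566 gate mid [0.58025838 0.02229334 0.055     ]
handle [ 0.53255847 -0.19508106  0.086     ] (np.float64(223.2028252799711), np.float64(-0.2857232498896106))
carb wid 0.09132901813410155
carb [0.59712679 0.16416709 0.03      ] (np.float64(-141.55327980337304), np.float64(-13.749818144328351)) yaw -120.3182131308512
[307. 212.]
[335. 290.]
[243. 301.]
[230. 218.]
[254. 191.]
```

Request:
send_rows --deltas "0.04 -0.048 0 0 0 -0.03 0;0.08 -0.096 0 0 0 -0.06 0;0.12 -0.144 0 0 0 -0.09 0;0.16 -0.192 0 0 0 -0.12 0;0.2 -0.24 0 0 0 -0.15 0;0.24 -0.288 0 0 0 -0.18 0;0.28 -0.336 0 0 0 -0.21 0;0.32 -0.384 0 0 0 -0.229 0;0.36 -0.432 0 0 0 -0.229 0;0.398 -0.48 0 0 0 -0.229 0;0.398 -0.48 -0.03 0 0 -0.229 0;0.398 -0.48 -0.06 0 0 -0.229 0"

```text
clock: 1.3
tool_pos: [0.579, 0.1889, 0.1894]
ee_rot: [-179.8, -0.1, -30.3]
force: [0.8, 0.7, -0.6]
width: 0.0877
grasp_force: 0.0
```

```bash
python3 - <<'E'
from h import *
s=readout.get_state();print(s['clock'],s['tool_pos'],s['ee_rot'],s['joint_positions'],s['force'])
E
```

```text
1.3 [0.57898465 0.18893325 0.18943732] [-1.79782305e+02 -1.38918356e-01 -3.03052249e+01] [ 3.64561212e+01  1.57354819e+01 -1.12714594e+01  4.69702681e-02
 -6.27382217e+01  2.32174956e+01] [ 0.76154491  0.74213845 -0.59032097]
```

Request:
send_rows --deltas "0 0 0 0 0 0 0;0 0 0 0 0 0 0"

```text
clock: 1.5
tool_pos: [0.5765, 0.1889, 0.1864]
ee_rot: [179.9, 0.1, -30.4]
force: [-0.8, 1.0, 1.1]
width: 0.0874
grasp_force: 0.0
```

Request:
send_rows --deltas "0.02 -0.025 -0.01 0 0 0 0;0.02 -0.025 -0.04 0 0 0 0;0.02 -0.025 -0.07 0 0 0 0;0.02 -0.025 -0.1 0 0 0 0;0.02 -0.025 -0.12 0 0 0 0;0.02 -0.025 -0.14 0 0 0 0;0.02 -0.025 -0.16 0 0 0 0;0.02 -0.025 -0.18 0 0 0 0;0.02 -0.025 -0.18 0 0 0 0"

```text
clock: 2.4
tool_pos: [0.5947, 0.1659, 0.0058]
ee_rot: [179.8, 0.1, -30.2]
force: [-0.3, 0.2, -0.8]
width: 0.0878
grasp_force: 0.0
```

Request:
send_rows --deltas "0 0 0 0 0 0 40;0 0 0 0 0 0 80;0 0 0 0 0 0 120;0 0 0 0 0 0 160;0 0 0 0 0 0 160;0 0 0 0 0 0 160;0 0 0 0 0 0 160" --newtons 15

```text
clock: 3.1
tool_pos: [0.597, 0.1657, 0.0087]
ee_rot: [-179.9, -0.0, -30.3]
force: [-2.5, 0.6, 6.4]
width: 0.0601
grasp_force: 14.9
```

```bash
python3 - <<'E'
from h import *
snap('top','t1.png');im=snap('side','s1.png')
a=cv2.imread('pics/t1.png')[180:320,120:320];b=cv2.imread('pics/s1.png')[130:270,150:350]
cv2.imwrite('pics/c1.png',np.hstack([cv2.resize(i,(400,280),interpolation=cv2.INTER_CUBIC) for i in(a,b)]))
E
```

```text
(no output)
```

View pics/c1.png

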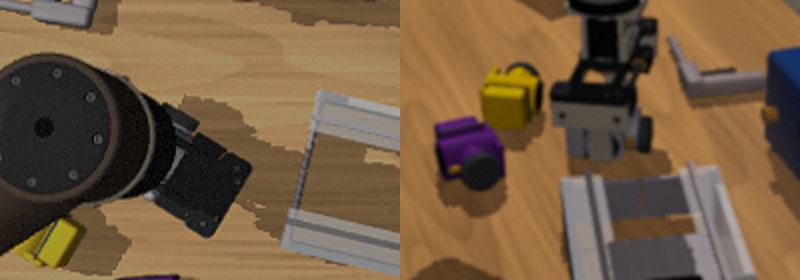

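Width is 60 mm, so the end faces are gripped. Next I turn it 18° into line, move it to the lane's middle line 80 mm before the gate, and release.

Request:
send_rows --deltas "0 0 0.004 0 0 0 160;0 -0.01 0.004 0 0 0.06 160;0 -0.02 0.004 0 0 0.12 160;0 -0.03 0.004 0 0 0.18 160;0 -0.04 0.004 0 0 0.24 160;0 -0.05 0.004 0 0 0.3 160;0 -0.063 0.004 0 0 0.314 160;0 -0.063 0.002 0 0 0.314 160;0 -0.063 0.0 0 0 0.314 160;0 -0.063 0 0 0 0.314 160;0 -0.063 0 0 0 0.314 0;0 -0.063 0 0 0 0.314 0"

```text
clock: 4.4
tool_pos: [0.5969, 0.1028, 0.008]
ee_rot: [-180.0, -0.0, -12.3]
force: [-0.1, -0.2, -0.8]
width: 0.0707
grasp_force: 0.0
```

Request:
send_rows --deltas "0 0 0 0 0 0 0;0 0 0 0 0 0 0;0 0 0 0 0 0 0;0 0 0.03 0 0 0 0;0 0 0.06 0 0 0 0;0 0 0.1 0 0 0 0;0.01 0.04 0.12 0 0 -0.14 0;0.02 0.08 0.12 0 0 -0.28 0;0.03 0.12 0.12 0 0 -0.42 0;0.03 0.15 0.12 0 0 -0.56 0;0.03 0.18 0.12 0 0 -0.7 0;0.03 0.2 0.12 0 0 -0.84 0"

```text
clock: 5.6
tool_pos: [0.6263, 0.3045, 0.1273]
ee_rot: [180.0, 0.0, -60.7]
force: [0.5, 0.5, -0.2]
width: 0.0876
grasp_force: 0.0
```

```bash
python3 - <<'E'
from h import *
snap('top','t2.png')
a=cv2.imread('pics/t2.png')[200:320,120:320]
cv2.imwrite('pics/c2.png',cv2.resize(a,None,fx=4,fy=4,interpolation=cv2.INTER_CUBIC))
E
```

```text
(no output)
```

View pics/c2.png

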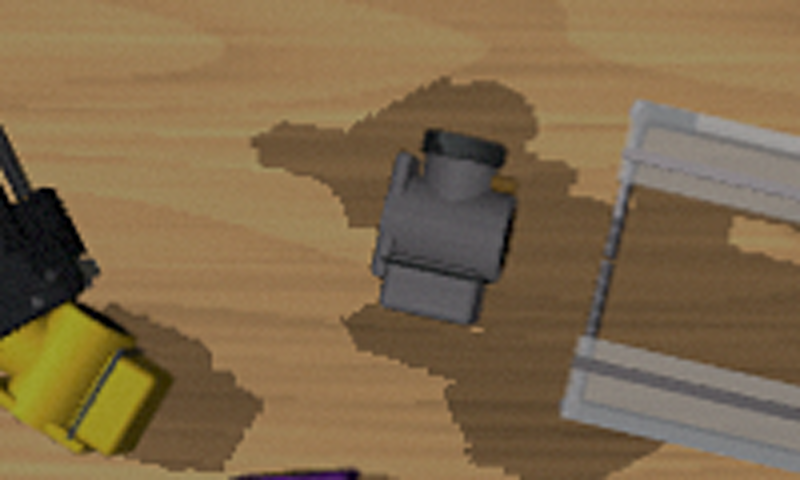

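The carburettor now stands in line: cap edge at crop (467,132), bowl end at (428,318), gate line from (638,102) to (563,415). I'll compute the remaining offset.

```bash
cat >> h.py <<'E'
o=np.array([.5804,.0229,0]);yw=np.radians(-102.3);ex=np.array([np.cos(yw),np.sin(yw),0]);ey=np.array([-ex[1],ex[0],0])
loc=lambda p:(np.array([np.dot(p-o,ex),np.dot(p-o,ey)])*1e3).round(1)
W=lambda x,y=0:o+ex*x/1e3+ey*y/1e3
E
python3 - <<'E'
from h import *
f=lambda x,y,z: onz('top',x/4+120-.4,y/4+200-.4,z)
c=f(467,132,.03);b=f(428,318,.03);print(loc((c+b)/2),np.degrees(np.arctan2(*(c-b)[1::-1]))-90, readout.get_state()['tool_pos'])
print('gate',loc((f(638,102,.055)+f(563,415,.055))/2))
for x in(-135,-100,55,65,70):print(x,W(x).round(4))
E
```

```text
[-78.   -1.3] -100.75371946721936 [0.62641019 0.30663783 0.12718177]
gate [-0.2 -0.3]
-135 [0.6092 0.1548 0.    ]
-100 [0.6017 0.1206 0.    ]
55 [ 0.5687 -0.0308  0.    ]
65 [ 0.5666 -0.0406  0.    ]
70 [ 0.5655 -0.0455  0.    ]
```

Request:
send_rows --deltas "0 -0.02 0 0 0 -0.14 197;0 -0.04 0 0 0 -0.28 197;-0.005 -0.06 0 0 0 -0.42 197;-0.01 -0.08 0 0 0 -0.56 197;-0.015 -0.1 0 0 0 -0.7 197;-0.018 -0.13 0 0 0 -0.726 197;-0.018 -0.148 0 0 0 -0.726 197;-0.018 -0.148 0 0 0 -0.726 197;-0.018 -0.148 0 0 0 -0.726 197"

```text
clock: 6.55
tool_pos: [0.6089, 0.1541, 0.1279]
ee_rot: [-180.0, 0.0, -102.0]
force: [-0.4, 1.0, -0.0]
width: 0.0225
grasp_force: 0.0
```

Request:
send_rows --deltas "0 0 -0.03 0 0 0 197;0 0 -0.06 0 0 0 197;0 0 -0.09 0 0 0 197;0 0 -0.116 0 0 0 197;0 0 -0.116 0 0 0 197;-0.0021 -0.0098 -0.116 0 0 0 197;-0.0032 -0.0147 -0.116 0 0 0 197;-0.0043 -0.0195 -0.116 0 0 0 197;-0.0053 -0.0244 -0.116 0 0 0 197;-0.0064 -0.0293 -0.116 0 0 0 197;-0.0085 -0.0391 -0.116 0 0 0 197"

```text
clock: 7.65
tool_pos: [0.6012, 0.1158, 0.0129]
ee_rot: [-179.9, 0.1, -102.0]
force: [0.9, 4.0, 2.5]
width: 0.0199
grasp_force: 1.7
```

Request:
send_rows --deltas "-0.0021 -0.0098 0 0 0 0 197;-0.0043 -0.0195 0 0 0 0 197;-0.0064 -0.0293 0 0 0 0 197;-0.0085 -0.0391 0 0 0 0 197;-0.0107 -0.0489 0 0 0 0 197;-0.0128 -0.0586 0 0 0 0 197;-0.0149 -0.0684 0 0 0 0 197;-0.017 -0.0782 0 0 0 0 197"

```text
clock: 8.45
tool_pos: [0.5837, 0.037, 0.0121]
ee_rot: [-179.9, 0.1, -102.0]
force: [2.0, 6.0, 2.4]
width: 0.02
grasp_force: 3.3
```

```bash
python3 - <<'E'
from h import *
print(loc(readout.get_state()['tool_pos']))
snap('top','t3.png');snap('side','s3.png')
a=cv2.imread('pics/t3.png')[210:330,180:340];b=cv2.imread('pics/s3.png')[160:280,200:360]
cv2.imwrite('pics/c3.png',np.hstack([cv2.resize(i,(400,300),interpolation=cv2.INTER_CUBIC) for i in(a,b)]))
E
```

```text
[-14.4   0.2]
```

View pics/c3.png

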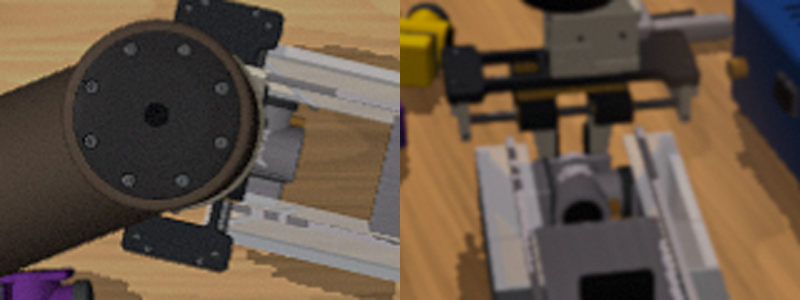

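The carburettor is entering straight, with the front disc at crop right (580,210) and the flaps open. I'll push on.

Request:
send_rows --deltas "-0.0021 -0.0098 0 0 0 0 197;-0.0043 -0.0195 0 0 0 0 197;-0.0064 -0.0293 0 0 0 0 197;-0.0085 -0.0391 0 0 0 0 197;-0.0107 -0.0489 0 0 0 0 197;-0.0128 -0.0586 0 0 0 0 197;-0.0149 -0.0684 0 0 0 0 197;-0.016 -0.0733 0 0 0 0 197;-0.017 -0.0782 0 0 0 0 197;-0.0175 -0.0806 0 0 0 0 197;-0.0175 -0.0806 0 0 0 0 197"

```text
clock: 9.65
tool_pos: [0.5649, -0.0442, 0.0115]
ee_rot: [179.9, -0.0, -102.1]
force: [-0.6, 0.3, 0.3]
width: 0.0201
grasp_force: 0.0
```

Request:
send_rows --deltas "0.0006 0.003 0 0 0 0 197;0.0006 0.003 0.02 0 0 0 197;0.0006 0.003 0.04 0 0 0 197;0.0006 0.003 0.06 0 0 0 197;0.0006 0.003 0.09 0 0 0 197;0.0006 0.003 0.12 0 0 0 197;0.0006 0.04 0.13 0 0 0.14 197;0.0006 0.08 0.13 0 0 0.28 197;0.0006 0.12 0.13 0 0 0.42 197;0.0006 0.16 0.13 0 0 0.56 197;0.0006 0.2 0.13 0 0 0.7 100;0.0006 0.2 0.13 0 0 0.84 100"

```text
clock: 10.85
tool_pos: [0.5661, 0.1607, 0.1416]
ee_rot: [-180.0, -0.0, -53.3]
force: [-0.2, -0.2, -0.7]
width: 0.0309
grasp_force: 0.0
```

```bash
python3 - <<'E'
from h import *
s=readout.get_state();print(s['tool_pos'],s['ee_rot'])
snap('top','t4.png');snap('side','s4.png')
a=cv2.imread('pics/t4.png')[215:345,250:420];b=cv2.imread('pics/s4.png')[200:330,200:370]
cv2.imwrite('pics/c4.png',np.hstack([cv2.resize(i,(400,306),interpolation=cv2.INTER_CUBIC) for i in(a,b)]))
E
```

```text
[0.56611014 0.16065174 0.141603  ] [-1.79981632e+02 -1.22570240e-02 -5.33392618e+01]
```

View pics/c4.png

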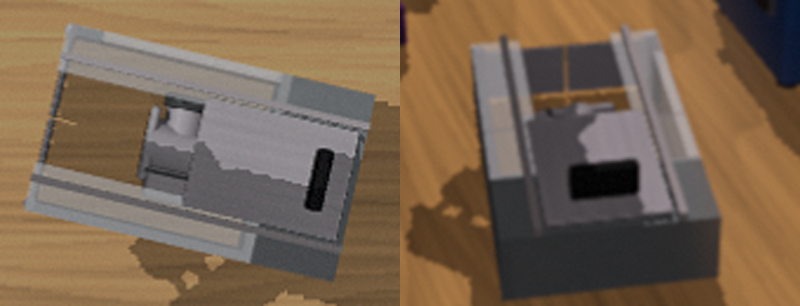

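The flaps are shut: the meeting line is at side crop (566,70) and the carburettor lies wholly inside. Next is the cover handle.

Request:
send_rows --deltas "-0.003 -0.035 0 0 0 0.1 140;-0.006 -0.07 0 0 0 0.2 140;-0.01 -0.105 0 0 0 0.3 140;-0.013 -0.14 0 0 0 0.4 140;-0.016 -0.175 0 0 0 0.5 140;-0.02 -0.21 0 0 0 0.6 140;-0.023 -0.245 0 0 0 0.7 140;-0.026 -0.28 0 0 0 0.716 140;-0.03 -0.315 0 0 0 0.716 140;-0.033 -0.335 0 0 0 0.716 140;-0.033 -0.354 0 0 0 0.716 140;-0.033 -0.354 0 0 0 0.716 140"

```text
clock: 12.15
tool_pos: [0.5321, -0.2, 0.1415]
ee_rot: [180.0, 0.0, -13.3]
force: [-0.7, 0.2, -0.4]
width: 0.0396
grasp_force: 0.0
```

Request:
send_rows --deltas "0 0 0 0 0 0 140;0 0 0 0 0 0 140"

```text
clock: 12.35
tool_pos: [0.5328, -0.1973, 0.1416]
ee_rot: [-180.0, 0.0, -13.0]
force: [-0.0, 0.5, 0.0]
width: 0.0397
grasp_force: 0.0
```

Request:
send_rows --deltas "0 0.002 -0.02 0 0 0.012 140;0 0.002 -0.04 0 0 0.012 140;0 0.002 -0.06 0 0 0.012 140;0 0.002 -0.07 0 0 0.012 140;0 0.002 -0.076 0 0 0.012 140;0 0.002 -0.076 0 0 0.012 140;0 0.002 -0.076 0 0 0.012 180;0 0.002 -0.076 0 0 0.012 230;0 0.002 -0.076 0 0 0.012 230;0 0.002 -0.076 0 0 0.012 230;0 0.002 -0.076 0 0 0.012 230" --newtons 10

```text
clock: 13.45
tool_pos: [0.5334, -0.1956, 0.0662]
ee_rot: [-180.0, -0.0, -12.2]
force: [-0.2, 0.5, 3.0]
width: 0.0117
grasp_force: 10.0
```

Request:
send_rows --deltas "0.0032 0.0147 0 0 0 0 230;0.0064 0.0293 0 0 0 0 230;0.0096 0.044 0 0 0 0 230;0.0128 0.0586 0 0 0 0 230;0.016 0.0733 0 0 0 0 230;0.0192 0.0879 0 0 0 0 230;0.0213 0.0977 0 0 0 0 230;0.0234 0.1075 0 0 0 0 230;0.0251 0.1153 0 0 0 0 230;0.0251 0.1153 0 0 0 0 230"

```text
clock: 14.45
tool_pos: [0.5594, -0.0784, 0.0661]
ee_rot: [-180.0, -0.1, -12.1]
force: [1.6, 0.4, 5.4]
width: 0.0114
grasp_force: 10.0
```

Request:
send_rows --deltas "0.0005 0.002 0 0 0 0 230;0.0009 0.004 0 0 0 0 230;0.0011 0.005 0 0 0 0 230;0.0013 0.006 0 0 0 0 230;0.0013 0.006 0 0 0 0 230"

```text
clock: 14.95
tool_pos: [0.5605, -0.0734, 0.0661]
ee_rot: [-180.0, -0.1, -12.2]
force: [0.9, -0.4, 5.1]
width: 0.0116
grasp_force: 10.0
```

Request:
send_rows --deltas "0.0002 0.001 0 0 0 0 230;0.0004 0.002 0 0 0 0 230;0.0004 0.002 0 0 0 0 230"

```text
clock: 15.25
tool_pos: [0.5606, -0.0725, 0.0661]
ee_rot: [179.9, -0.1, -12.2]
force: [2.8, -7.9, 5.0]
width: 0.0119
grasp_force: 10.0
```

Request:
send_rows --deltas "0.0002 0.001 0 0 0 0 230;0.0004 0.002 0 0 0 0 230;0.0004 0.002 0 0 0 0 230"

```text
clock: 15.55
tool_pos: [0.5605, -0.0724, 0.0661]
ee_rot: [179.8, -0.0, -12.2]
force: [3.5, -18.2, 3.3]
width: 0.0122
grasp_force: 10.0
```

The force step shows the cover is against its home stop. Releasing and retreating.

Request:
send_rows --deltas "0 0 0 0 0 0 160;0 0 0 0 0 0 160;0 0 0 0 0 0 160;0 0 0 0 0 0 160;0 0 0.02 0 0 0 160;0 0 0.04 0 0 0 160;0 0 0.07 0 0 0 160;0 0.03 0.1 0 0 0 160;0 0.07 0.13 0 0 0 160;0 0.12 0.13 0 0 0 160;0 0.17 0.13 0 0 0 160;0 0.2 0.13 0 0 0 160"

```text
clock: 16.75
tool_pos: [0.5599, 0.1331, 0.196]
ee_rot: [-179.9, -0.0, -12.1]
force: [0.2, -0.5, 0.4]
width: 0.0327
grasp_force: 0.0
```

Request:
send_rows --deltas "0 0.04 0 0 0 0 160;0 0.08 0 0 0 0 160;0 0.1 0 0 0 0 160;0 0.1 0 0 0 0 160"

```text
clock: 17.15
tool_pos: [0.5599, 0.2324, 0.1951]
ee_rot: [180.0, 0.0, -12.0]
force: [-0.2, -0.9, 0.4]
width: 0.0325
grasp_force: 0.0
```

```bash
python3 - <<'E'
from h import *
s=readout.get_state();print(s['clock'],s['tool_pos'],s['force'])
snap('top','t5.png');snap('side','s5.png')
a=cv2.imread('pics/t5.png')[215:345,250:420];b=cv2.imread('pics/s5.png')[200:330,200:370]
cv2.imwrite('pics/c5.png',np.hstack([cv2.resize(i,(400,306),interpolation=cv2.INTER_CUBIC) for i in(a,b)]))
E
```

```text
17.15 [0.55988181 0.2323789  0.1950721 ] [-0.19378694 -0.88644618  0.38347855]
```

View pics/c5.png

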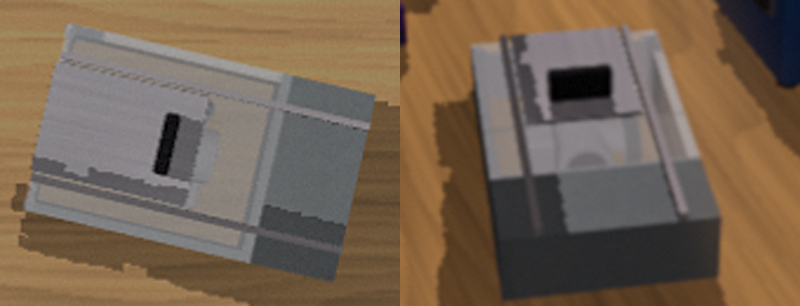

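The cover is fully home: its leading edge is flush with the gate end at crop (50,120) and the handle is at (167,145). The carburettor lies flat inside under the clear roof.

```bash
python3 -c "
from h import *
print(workorder.hand_in())"
```

```text
the job is handed in; nothing more can be done
None
```

I pushed the carburettor flat through the flaps, which shut behind it, slid the cover home against its stop, left the pump, blow nozzle and hex keys alone, and handed the job in at about 17 s of the 72 s allowed; no verdict came back.

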